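# Fit and clamp the tube block of a thermoshaker

### The job

Fit the loose blue tube block into the well of the thermoshaker and press it fully home, so that its ears lie flat on the deck. Then lock it in: turn the square black clamp knob clockwise until it clicks past its detent and its steel tab stands over the block's ear, and let go. Leave the other things on the bench where they are.

Things in the scene. Friction and masses are not known exactly. Their poses are not given: they have to be found in the camera images.
- tube_block: Loose blue metal tube block, about 0.22 kg, six bores on top. Origin: centre of its foot's underside, z up. Foot (the plug) 40 (x) x 52 (y) x 16 mm, its lowest 4.5 mm tapering in by 2.5 mm all round; above it an ear plate 44 x 84 mm, z 16 to 22 mm, the ears standing out at both y ends; then the body 44 x 56 mm, z 22 to 38 mm. Grasp across the 44 mm. It fits either way round (half turn about z).
- thermoshaker: White bench thermoshaker, 225 x 225 mm, fixed to the bench. Origin on the bench under its middle, x away from its sloped console, z up. Its grey deck, 62 mm above the bench, holds the well (left) and the clamp knob (right, axis at x 20, y -23 mm). Apart from the knob and the fitted block nothing on it stands more than 12 mm above the deck.
- well (a point): Centre of the well's mouth at deck height, axes as the thermoshaker's. A hole 41.5 (x) x 53.5 (y) mm, 18 mm deep, chamfered 1.5 mm. Brass spring contacts in the middle of its two long walls, 8 mm down, grip the foot: under its own weight the block stays about 7 mm proud; press it down past them (10 to 20 N is ample). Fully home its ears rest on the deck and its origin lies 16 mm below this point.
- knob_grip (a point): Point on the knob's upright axis, 38 mm above the deck (100 mm above the bench); turns with the knob, its x and y axes square to the flats of the grip. The grip is a black square, 32 x 32 mm, 24 to 51 mm above the deck, over a slimmer round neck; grip across either pair of flats, firmly (60 N or more).
- tab_end (a point): Outer end of the knob's steel tab, 37 mm from the knob's axis, 8.5 to 12.5 mm above the deck: clear of the well at the start, over the near ear of the block (2.5 mm above it) once the knob has clicked. A block that is not home is in its way.
- clamp_knob (a joint): Turn of the knob, rad, growing clockwise seen from above, between stops at 0 and 2.5; found at 0 to 0.5. It has a light drag (0.03 N m) and stays where it is left up to 1.65, where a spring plunger meets its lobe: up to 0.5 N m is then needed, it gives way at 2.0 and snaps on by itself to 2.3 to 2.5 (the click). Let go earlier, it springs back to 1.65 or less.
- cool_block: Bystander: small loose white tube block with eight dark holes, 40 x 62 x 26 mm, origin under its middle.
- timer: Bystander: loose white bench timer with three keys, 66 x 62 x 19 mm, origin under its middle.
- bottle_small: Bystander: small loose white screw-cap bottle, diameter 36, height 63 mm, origin under its middle.
Things that resemble listed ones, but are neither listed nor needed, are in the scene too. Of the things like the tube_block, leave any that is brown, green or turquoise; of the rest the larger one is meant.

How it is judged:
By the outcome, as a careful person would: the job done as asked, in the order asked, and still so for the second after the job is handed in, with the robot touching nothing.
It also fails if it takes over 69 s, if anything falls off the work surface, if the arm or the gripper's body presses on something with over 40 N, if the wrist force passes 120 N, or if a joint passes its speed limit or range.

### The arm

A 7-joint arm with a two-finger parallel gripper is mounted at the origin on a cart in front of the work surface, level with it; the furniture and walls round the work are solid. World frame = base frame: x ahead of the robot, y to its left, z up, the work surface at z = 0. Lengths are in m, angles in rad, forces in N, time in s.
With the tool pointing down it reaches from about 0.425 to 0.925 m from the base axis. Payload 6.8 kg.
Tool frame: the origin (TCP) lies on the mounting face of the last link; the fingertips stand 173 mm ahead of it and the grasp point (between the pads) lies 155 mm ahead of it; z points along the fingers, y is the line along which they close (so a half turn about z gives the same grasp; the last joint's range is limited). The gripper opens to 85 mm and grips with 20 to 120 N. Pads are 22 mm wide; open, the fingers measure 114 mm over their backs; the gripper's body (76 mm by 85 mm) begins 54 mm behind the grasp point. The pads swing forward as they close: fully open they stand 13 mm farther back than shut.
Start: joints at [-1.253, 0.477, 0.022, 1.555, -0.011, 1.109, -0.083], TCP at [0.279, 0.615, 0.405] pointing down, gripper open.
Joint ranges: [-2.96, 2.96], [-0.34, 2.1], [-1.41, 1.46], [0.24, 2.44], [-1.37, 4.51], [0.17, 1.92], [-2.96, 2.96]. Speed limits (rad/s): [2.39, 2.39, 3.14, 3.14, 3.14, 3.14, 3.14].

### API

Orientations are given as a unit quaternion [w, x, y, z].
In Python, from station import bot gives the robot as it stands. The module is installed in compiled form; this text tells all that it offers.
- The arm moves only by the shell command python3 -m pendant 'ROWS' [FORCE]. ROWS is JSON, a list of rows, each a list of 5 numbers: the finger opening in m, from 0 to 0.0854, then the shift along the tool's x, y, z in m, then the turn about the tool's z in degrees. In form: [[jaw, x, y, z, yaw], ...]. A call has 1 to 12 rows; each row shifts and turns the commanded pose from where the row before left it, along the tool's axes as they then stand; what a row does not reach is not made up. A row lasts 1/12 s, in which the tool goes at most 41.7 mm and 7.16 degrees, less where a joint would pass 70% of its speed; a pose out of reach is approached as far as the arm can. A call with a gripper value outside its range is refused whole. The fingers move at their own pace and stop on an object; FORCE is the grip in N (left out, the last holds). Time passes only in rows, so rows that do not move let the fingers close. It gives the time, the measured TCP pose, the force, the opening and the grip force at its end, in the units of the state.
- bot.get_obs(): the state, without advancing time (a new reading comes with each control period).
- bot.read_camera(name): name is "scene" or "side" or "wrist"; returns (picture, depth): 420x560x3 uint8, blue, green, red; 420x560 float32, m along the optical axis (not along the pixel's ray), 0 where there is no reading.
- bot.camera_model(name): a dict with "intrinsics" (3x3 intrinsics, pixels), "R" (3x3) and "t" (3): a world point X has camera coordinates R X + t. Camera axes: x right, y down, z forward; pixel columns grow to the right and rows downward; lengths in m; the calibration is good to about 2 mm. A picture is of the moment at which its call begins: read the wrist's pose just before it. camera_model takes no time and is no camera call; for the wrist camera it gives the pose at the moment of the call.
- bot.hand_in(): hands the job in; it is judged then, once.
Trained networks look in the newest picture that a camera, given by its name, has taken for a name from the list of things; names that differ only in an ending like _2 or _b are one class to them, and where a whole thing is asked for, a point or a joint stands for the part that bears it (a point fixed in the world has none). Each returns a list of dicts, best first, with "score" (0 to 1); they miss things now and then, are a little off and sometimes report something else, mostly with a low value. They report only what shows in the picture. A call takes as long as a camera call. They do not tell look-alikes from the thing itself.
- bot.boxes_of(name, camera): "at" ([column, row] in pixels, amid what is visible of it).
- bot.trace(name, camera): "mask" (420x560 bool, what is visible of it) and "at" ([column, row] in pixels, amid what is visible of it).
- bot.pinpoint(name, camera): "at" ([column, row] in pixels: a listed point, or the origin of a listed thing).
The state is a dict: "t": time; "q": joint angles; "joint_vel": joint speeds; "joint_torque": joint torques, N m; "eef_pos": TCP position; "tool_rot": TCP orientation; "contact_force": force on the tool from outside, world axes, zero at the start; "torque": the same for the moment, N m; "gripper_width": opening from 0.0 (shut) to 1.0 (fully open); "grasp_force": force on a finger pad.
Only numpy, scipy, OpenCV 4.12 (cv2) and the standard library are available. Lean on these libraries where they do the work, as an engineer would, in place of code of your own. Each camera call takes 0.05 s, during which the arm holds its last target. There are 200 camera calls.

## Working session

There is one attempt and no reset: what is moved stays moved. The work goes in short steps, Python scripts to look and compute and a shell command to move; the robot and the scene stay as the last step left them, time stands still between calls to the robot, and variables do not carry over. Pictures are saved under pics/ and viewed, at most 10 in all, crops included, and the job is handed in when it is done.

```bash
mkdir -p pics; cat > h.py <<'E'
import numpy as np, cv2
from station import bot
from scipy.spatial.transform import Rotation as Ro
def cam(c):
    m=bot.camera_model(c); return np.array(m["intrinsics"]),np.array(m["R"]),np.array(m["t"])
def world(c,uv,d):
    K,R,t=cam(c); return R.T@(np.linalg.inv(K)@np.array([uv[0],uv[1],1.])*d-t)
def atz(c,uv,z):
    K,R,t=cam(c); r=R.T@np.linalg.inv(K)@np.array([uv[0],uv[1],1.]); o=-R.T@t
    return o+r*(z-o[2])/r[2]
def rot(): 
    w,x,y,z=bot.get_obs()["tool_rot"]; return Ro.from_quat([x,y,z,w]).as_matrix()
def cloud(c,dep):
    K,R,t=cam(c); v,u=np.mgrid[:420,:560]; p=np.stack([u,v,np.ones_like(u)],-1)@np.linalg.inv(K).T*dep[...,None]
    return (p-t)@R
E
python3 - <<'E'
from h import *
np.set_printoptions(precision=3,suppress=True)
o=bot.get_obs(); print(o["t"],o["eef_pos"],o["tool_rot"]); print(rot())
ims=[]
for c in ["scene","side"]:
    im,d=bot.read_camera(c); cv2.imwrite(f"pics/{c}0.png",im)
    for n in ["tube_block","well","knob_grip","tab_end","thermoshaker"]:
        for r in bot.pinpoint(n,c)[:4]:
            u,v=map(int,r["at"]); 
            print(c,n,round(r["score"],2),np.round(r["at"]),world(c,r["at"],d[min(v,419),min(u,559)]))
E
```

```text
0.0 [0.279 0.614 0.404] [-0.     0.211  0.977 -0.001]
[[-0.911  0.413 -0.001]
 [ 0.413  0.911 -0.002]
 [-0.    -0.002 -1.   ]]
scene tube_block 0.95 [359. 292.] [ 0.459 -0.403  0.027]
scene tube_block 0.84 [389. 315.] [ 0.437 -0.503  0.021]
scene tube_block 0.81 [364. 271.] [ 0.564 -0.355  0.007]
scene tube_block 0.7 [315. 220.] [ 0.693 -0.092  0.011]
scene knob_grip 0.75 [297. 224.] [ 0.517 -0.153  0.111]
scene tab_end 0.71 [297. 238.] [ 0.501 -0.165  0.075]
scene tab_end 0.71 [299. 222.] [ 0.529 -0.153  0.113]
scene tab_end 0.48 [184. 207.] [0.472 0.3   0.026]
scene thermoshaker 0.63 [286. 251.] [ 0.449 -0.166  0.062]
scene thermoshaker 0.38 [280. 229.] [ 0.549 -0.062  0.042]
side tube_block 0.84 [278. 263.] [0.538 0.119 0.038]
side tube_block 0.68 [317. 195.] [ 0.477 -0.348  0.017]
side tube_block 0.62 [240. 233.] [ 0.7   -0.05   0.014]
side tube_block 0.47 [289. 194.] [ 0.582 -0.333  0.019]
side well 0.84 [290. 220.] [ 0.539 -0.103  0.052]
side knob_grip 0.46 [293. 202.] [ 0.534 -0.132  0.104]
side tab_end 0.75 [299. 202.] [ 0.515 -0.149  0.096]
side thermoshaker 0.94 [297. 226.] [ 0.509 -0.055  0.062]
```

View pics/scene0.png

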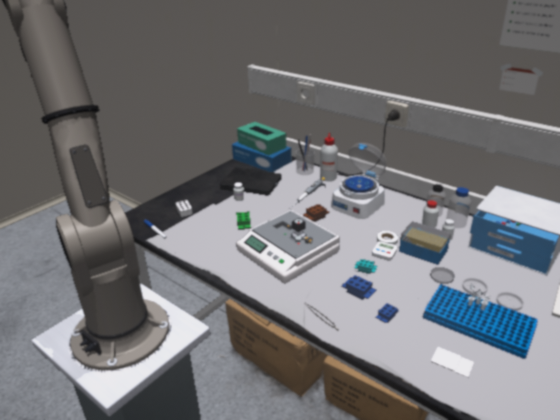

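View pics/side0.png

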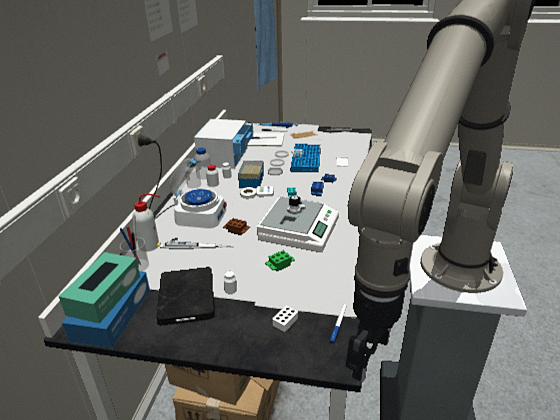

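The scene camera shows five candidates: a large blue block (359,287), a small blue one (388,313), turquoise (366,266), brown (316,212) and green (243,220). By the description I choose the large blue one at (359,287) and check it in a close crop.

```bash
python3 - <<'E'
from h import *
np.set_printoptions(precision=3,suppress=True)
im,d=bot.read_camera("scene"); cv2.imwrite("pics/crop1.png",cv2.resize(im[190:330,220:410],None,fx=4,fy=4,interpolation=cv2.INTER_CUBIC))
P=cloud("scene",d); hsv=cv2.cvtColor(im,cv2.COLOR_BGR2HSV)
for n,(u,v) in dict(big=(359,287),small=(388,313)).items():
    m=np.zeros(d.shape,bool); m[v-14:v+14,u-20:u+20]=1
    m&=(hsv[...,1]>120)&(abs(hsv[...,0].astype(int)-113)<14)&(d>0)
    p=P[m]; p=p[p[:,2]>.012]; print(n,len(p),p[:,2].max(),cv2.minAreaRect(p[:,:2].astype(np.float32)*1000))
K,R,t=cam("wrist"); T=np.array(bot.get_obs()["eef_pos"]); print("wristcam in tool",rot().T@(-R.T@t-T),"\n",R@rot())
m=(abs(P[...,2]-.062)<.004)&(d>0)&(np.hypot(P[...,0]-.53,P[...,1]+.1)<.2)
print(cv2.minAreaRect(P[m][:,:2].astype(np.float32)*1000), m.sum())
E
```

```text
big 270 0.04386852287257111 ((477.6636657714844, -390.6682434082031), (45.26555633544922, 77.14309692382812), 3.0526340007781982)
small 157 0.031327074210466044 ((439.4660949707031, -495.1383056640625), (29.96985626220703, 50.04374694824219), 84.39060974121094)
wristcam in tool [ 0.07  -0.001  0.03 ] 
 [[ 0.001  1.     0.001]
 [-0.961  0.001 -0.275]
 [-0.275 -0.     0.961]]
((525.253173828125, -124.07330322265625), (221.36386108398438, 198.14598083496094), 80.44438171386719) 2025
```

View pics/crop1.png

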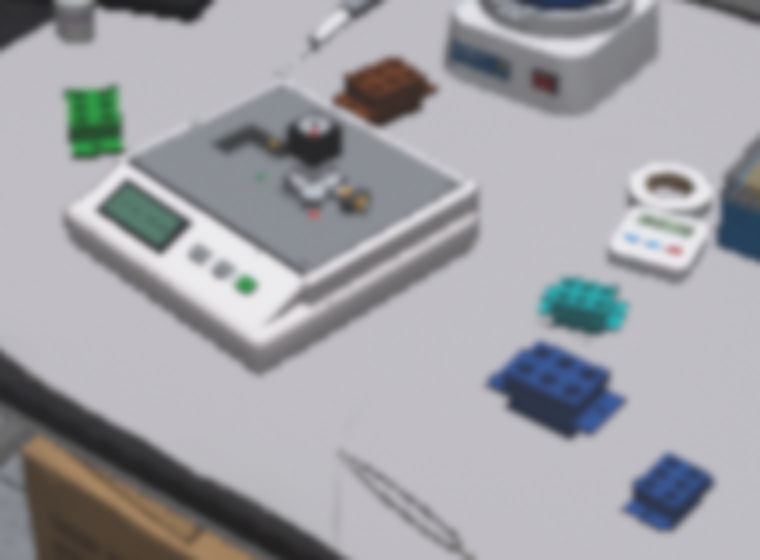

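The crop shows the large blue block (crop 555,385) with its ears along roughly world y. It is clearly bigger than the other blue one (crop 670,490). I'll travel via the shaker and look at it from above on the way.

```bash
python3 -m pendant '[[0.085,-0.0346,-0.0208,0,0],[0.085,-0.0346,-0.0208,0,0],[0.085,-0.0346,-0.0208,0,0],[0.085,-0.0346,-0.0208,0,0],[0.085,-0.0346,-0.0208,0,0],[0.085,-0.0346,-0.0208,0,0],[0.085,-0.0346,-0.0208,0,0],[0.085,-0.0346,-0.0208,0,0],[0.085,-0.0346,-0.0208,0,0],[0.085,-0.0346,-0.0208,0,0],[0.085,-0.0346,-0.0208,0,0],[0.085,-0.0346,-0.0208,0,0]]'
python3 -m pendant '[[0.085,-0.0115,-0.0397,0,0],[0.085,-0.0115,-0.0397,0,0],[0.085,-0.0115,-0.0397,0,0],[0.085,-0.0115,-0.0397,0,0],[0.085,-0.0115,-0.0397,0,0],[0.085,-0.0115,-0.0397,0,0],[0.085,0,0,0,0]]'
python3 - <<'E'
from h import *
np.set_printoptions(precision=3,suppress=True)
im,d=bot.read_camera("wrist"); cv2.imwrite("pics/w1.png",im)
for n,z in dict(well=.062,knob_grip=.1,tab_end=.0725,thermoshaker=0,clamp_knob=None).items():
    if z is None: continue
    for r in bot.pinpoint(n,"wrist")[:3]: print(n,round(r["score"],2),np.round(r["at"]),atz("wrist",r["at"],z))
P=cloud("wrist",d)
m=(abs(P[...,2]-.062)<.004)&(d>0)
print(cv2.minAreaRect(P[m][:,:2].astype(np.float32)*1000), m.sum())
# top of the grip
m=(abs(P[...,2]-.113)<.006)&(d>0); print(cv2.minAreaRect(P[m][:,:2].astype(np.float32)*1000),m.sum(),np.median(P[m],0))
print(bot.get_obs()["eef_pos"])
E
```

```text
t: 1.65
eef_pos: [0.5547, 0.2141, 0.405]
tool_rot: [0.0, 0.211, 0.977, 0.0]
contact_force: [-0.8, 0.2, 0.8]
gripper_width: 0.995
grasp_force: 0.0
t: 2.23
eef_pos: [0.5165, -0.0386, 0.4053]
tool_rot: [0.0, 0.217, 0.976, -0.002]
contact_force: [-0.9, -1.0, 0.6]
gripper_width: 0.995
grasp_force: 0.0
well 0.78 [254. 227.] [ 0.544 -0.071  0.062]
knob_grip 0.75 [174. 262.] [ 0.534 -0.138  0.1  ]
tab_end 0.67 [148. 232.] [ 0.505 -0.158  0.073]
thermoshaker 0.85 [216. 206.] [ 0.522 -0.109  0.   ]
((531.5795288085938, -111.5648422241211), (215.75343322753906, 189.32077026367188), 81.46407318115234) 29140
((534.7906494140625, -134.75277709960938), (31.562576293945312, 31.788997650146484), 79.7819595336914) 797 [ 0.53  -0.127  0.112]
[ 0.519 -0.028  0.405]
```

View pics/w1.png

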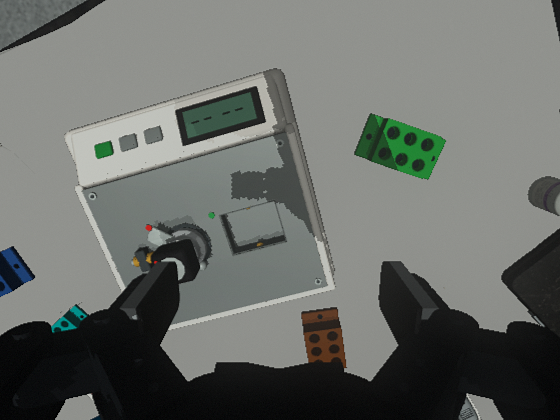

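The wrist view shows the shaker with its well at (252,227), the knob at (174,262) and the tab at about (150,232). Next is a close look above the blue block.

```bash
python3 -m pendant '[[0.085,-0.0122,-0.0384,0,0],[0.085,-0.0122,-0.0384,0,0],[0.085,-0.0122,-0.0384,0,0],[0.085,-0.0122,-0.0384,0,0],[0.085,-0.0122,-0.0384,0,0],[0.085,-0.0122,-0.0384,0,0],[0.085,-0.0122,-0.0384,0,0],[0.085,-0.0122,-0.0384,0,0],[0.085,-0.0122,-0.0384,0,0]]' >/dev/null
python3 -m pendant '[[0.085,0,0,0.01,7],[0.085,0,0,0.01,7],[0.085,0,0,0.01,7],[0.085,0,0,0.01,7],[0.085,0,0,0.01,7],[0.085,0,0,0.01,7],[0.085,0,0,0.01,7],[0.085,0,0,0.01,7],[0.085,0,0,0.01,6.6],[0.085,0,0,0,0],[0.085,0,0,0,0],[0.085,0,0,0,0]]'
cat > blk.py <<'E'
from h import *
np.set_printoptions(precision=4,suppress=True)
import sys
o=bot.get_obs(); T=np.array(o["eef_pos"]); Rt=rot(); K,R,t=cam("wrist")
im,d=bot.read_camera("wrist"); cv2.imwrite(f"pics/{sys.argv[1]}.png",im)
v,u=np.mgrid[:420,:560]; P=((np.stack([u,v,np.ones_like(u)],-1)@np.linalg.inv(K).T*d[...,None])-t)@R
hsv=cv2.cvtColor(im,cv2.COLOR_BGR2HSV)
m=(hsv[...,1]>100)&(abs(hsv[...,0].astype(int)-113)<14)&(d>0)&(np.hypot(P[...,0]-.475,P[...,1]+.39)<.065)
for a,b in((.034,.042),(.018,.026)):
    p=P[m&(P[...,2]>a)&(P[...,2]<b)]; r=cv2.minAreaRect(p[:,:2].astype(np.float32)*1000); print(len(p),r)
    c=np.array([*r[0],0])/1000-T; print("to go in tool axes",(Rt.T@c)[:2])
y=Rt[:,1]; print("T",T,"tool y angle",np.degrees(np.arctan2(y[1],y[0])))
for r in bot.pinpoint("tube_block","wrist")[:3]: print(r["score"],r["at"])
E
python3 blk.py w2
```

```text
t: 4.23
eef_pos: [0.4765, -0.389, 0.315]
tool_rot: [0.0, 0.687, 0.727, 0.0]
contact_force: [-0.5, -0.5, 0.6]
gripper_width: 0.996
grasp_force: 0.0
2983 ((480.5965270996094, -388.5807800292969), (56.77326583862305, 43.641448974609375), 89.42843627929688)
to go in tool axes [0.0002 0.004 ]
1364 ((480.751220703125, -388.5694885253906), (83.6065444946289, 42.972999572753906), 89.60779571533203)
to go in tool axes [0.0002 0.0042]
T [ 0.4765 -0.389   0.315 ] tool y angle 3.2916635699772834
0.9 [400.8, 157.1]
0.85 [239.6, 300.7]
0.79 [284.2, 189.0]
```

View pics/w2.png

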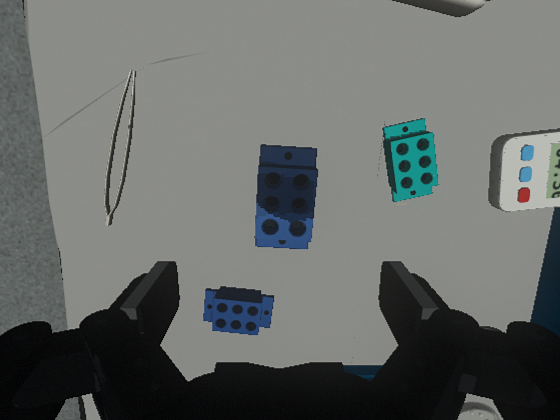

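The block sits at (287,195) in the view and its pose is measured: 4 mm along tool y, +3.8° of turn. Descending and grasping.

```bash
python3 -m pendant '[[0.07,0,0.004,0,3.8],[0.07,0,0,0.03,0],[0.07,0,0,0.03,0],[0.07,0,0,0.03,0],[0.07,0,0,0.024,0],[0.07,0,0,0.01,0],[0.07,0,0,0,0],[0.07,0,0,0,0]]'
python3 -m pendant '[[0.03,0,0,0,0],[0.03,0,0,0,0],[0.03,0,0,0,0],[0.03,0,0,0,0],[0.03,0,0,0,0],[0.03,0,0,0,0],[0.03,0,0,0,0],[0.03,0,0,0,0]]' 70
```

```text
t: 5.0
eef_pos: [0.4797, -0.3899, 0.1915]
tool_rot: [0.0, 0.712, 0.702, 0.0]
contact_force: [-0.5, 0.5, -0.1]
gripper_width: 0.818
grasp_force: 0.0
t: 5.67
eef_pos: [0.4802, -0.3902, 0.1929]
tool_rot: [0.002, 0.712, 0.702, 0.0]
contact_force: [-0.0, -0.2, 6.9]
gripper_width: 0.497
grasp_force: 72.1
```

```bash
python3 -m pendant '[[0.03,0,0,-0.02,0],[0.03,0,0,-0.04,0],[0.03,0,0,-0.04,0],[0.03,0,0,-0.04,0],[0.03,0.0375,0.0092,-0.01,0],[0.03,0.0375,0.0092,0,0],[0.03,0.0375,0.0092,0,0],[0.03,0.0375,0.0092,0,0],[0.03,0.0375,0.0092,0,0],[0.03,0.0375,0.0092,0,0],[0.03,0,0,0,4.3],[0.03,0,0,0,4.4]]'
python3 -m pendant '[[0.03,0,0,0,0],[0.03,0,0,0,0],[0.03,0,0,0,0],[0.03,0,0,0,0]]'
cat > sh.py <<'E'
from h import *
import sys
np.set_printoptions(precision=4,suppress=True)
T=np.array(bot.get_obs()["eef_pos"]); Rt=rot(); M=cam("wrist")
im,d=bot.read_camera("wrist"); cv2.imwrite(f"pics/{sys.argv[1]}.png",im)
P=cloud("wrist",d)
y=Rt[:,1]; print("T",T,"tool y angle",np.degrees(np.arctan2(y[1],y[0])))
for n,z in dict(well=.062,knob_grip=.1,tab_end=.0725).items():
    for r in bot.pinpoint(n,"wrist")[:2]: print(n,round(r["score"],2),np.round(r["at"]),atz("wrist",r["at"],z))
near=(np.hypot(P[...,0]-.54,P[...,1]+.09)<.2)&(d>0)
w=(near&(P[...,2]<.056)&(P[...,2]>.03)&(np.hypot(P[...,0]-.544,P[...,1]+.071)<.045)); p=P[w]
if len(p): print("well pts",len(p),p[:,2].min(),cv2.minAreaRect(p[:,:2].astype(np.float32)*1000))
print("drift",bot.get_obs()["eef_pos"]-T)
E
python3 sh.py w3
```

```text
t: 6.67
eef_pos: [0.5387, -0.1617, 0.3412]
tool_rot: [-0.0, 0.762, 0.647, 0.001]
contact_force: [-0.7, -0.6, -1.1]
gripper_width: 0.5
grasp_force: 72.2
t: 7.0
eef_pos: [0.5375, -0.1658, 0.3409]
tool_rot: [0.0, 0.763, 0.646, 0.0]
contact_force: [0.0, 0.3, -2.5]
gripper_width: 0.5
grasp_force: 72.2
T [ 0.5375 -0.1658  0.3409] tool y angle -9.48333877580909
well 0.65 [268.  82.] [ 0.5444 -0.0785  0.062 ]
well pts 4646 0.04035688032386357 ((541.864013671875, -80.05917358398438), (54.027976989746094, 49.56159591674805), 80.59945678710938)
drift [ 0.0002  0.0003 -0.0002]
```

View pics/w3.png

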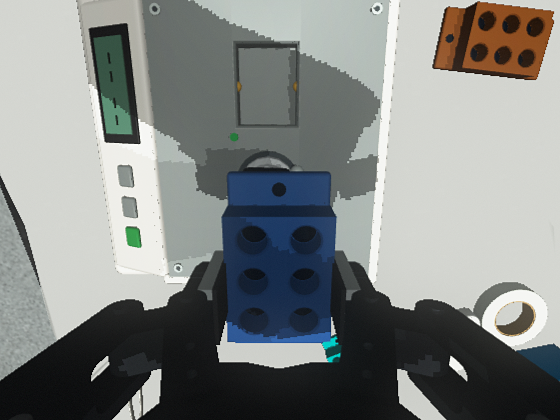

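The well mouth shows at (267,84), and the block is held with its ear towards the camera. I'll measure both precisely: rays through the mouth, and the block's top in the hand.

```bash
cat > fit.py <<'E'
from h import *
np.set_printoptions(precision=4,suppress=True)
T=np.array(bot.get_obs()["eef_pos"]); Rt=rot(); K,R,t=cam("wrist")
im,d=bot.read_camera("wrist"); P=cloud("wrist",d)
v,u=np.mgrid[:420,:560]; ray=(np.stack([u,v,np.ones_like(u)],-1)@np.linalg.inv(K).T)@R; o=-R.T@t
def onz(m,z): return (o+ray[m]*((z-o[2])/ray[m][:,2])[:,None])[:,:2]
def show(n,q):
    r=cv2.minAreaRect(q.astype(np.float32)*1000); print(n,len(q),r)
near=(u>215)&(u<320)&(v>25)&(v<145)
deck=P[near&(P[...,2]>.058)&(P[...,2]<.068)][:,2]; print("deck z",np.median(deck))
show("mouth",onz(near&(P[...,2]<np.median(deck)-.003),.062))
hsv=cv2.cvtColor(im,cv2.COLOR_BGR2HSV)
b=(hsv[...,1]>90)&(abs(hsv[...,0].astype(int)-113)<14)&(d>0)&(u>190)&(u<370)&(v>160)&(v<345)
zz=P[b][:,2]; h,e=np.histogram(zz,np.arange(.1,.24,.004)); print(dict(zip(np.round(e[:-1],3),h)))
zt=np.percentile(zz,97)
mt=b&(P[...,2]>zt-.004); show("top",P[mt][:,:2]); print("ztop",np.median(P[mt][:,2]))
me=b&(P[...,2]<zt-.012)&(v<215); show("ear",P[me][:,:2]); print("zear",np.median(P[me][:,2]))
rows=[c for c in range(176,204,4)]
for c in rows:
    k=np.where(me[c])[0]; 
    if len(k): print(c,P[c,k[0]],P[c,k[-1]])
y=Rt[:,1]; print("T",T,"tool y angle",np.degrees(np.arctan2(y[1],y[0])))
E
python3 fit.py
```

```text
deck z 0.06254925491326074
mouth 4872 ((542.4981689453125, -80.23096466064453), (53.28502655029297, 45.7371711730957), 80.54983520507812)
{np.float64(0.1): np.int64(0), np.float64(0.104): np.int64(0), np.float64(0.108): np.int64(0), np.float64(0.112): np.int64(0), np.float64(0.116): np.int64(0), np.float64(0.12): np.int64(0), np.float64(0.124): np.int64(0), np.float64(0.128): np.int64(0), np.float64(0.132): np.int64(0), np.float64(0.136): np.int64(0), np.float64(0.14): np.int64(0), np.float64(0.144): np.int64(0), np.float64(0.148): np.int64(0), np.float64(0.152): np.int64(0), np.float64(0.156): np.int64(0), np.float64(0.16): np.int64(0), np.float64(0.164): np.int64(56), np.float64(0.168): np.int64(3539), np.float64(0.172): np.int64(1590), np.float64(0.176): np.int64(1070), np.float64(0.18): np.int64(1162), np.float64(0.184): np.int64(10336), np.float64(0.188): np.int64(40), np.float64(0.192): np.int64(1), np.float64(0.196): np.int64(1), np.float64(0.2): np.int64(2), np.float64(0.204): np.int64(0), np.float64(0.208): np.int64(0), np.float64(0.212): np.int64(0), np.float64(0.216): np.i
[... 161 characters left out ...]
3438, -163.68980407714844), (57.30985641479492, 44.65052795410156), 80.33094787597656)
ztop 0.18638999494123587
ear 3752 ((543.0172119140625, -129.17843627929688), (14.799989700317383, 43.76580810546875), 80.24706268310547)
zear 0.17046991287342556
176 [ 0.5227 -0.1201  0.1703] [ 0.5653 -0.1274  0.1691]
180 [ 0.5222 -0.1219  0.1694] [ 0.5651 -0.1291  0.1694]
184 [ 0.5219 -0.1236  0.1696] [ 0.5649 -0.1308  0.1692]
188 [ 0.522  -0.1253  0.1699] [ 0.5642 -0.1324  0.1694]
192 [ 0.5216 -0.127   0.1698] [ 0.564  -0.1341  0.1698]
196 [ 0.5211 -0.1289  0.169 ] [ 0.5637 -0.1357  0.1702]
200 [ 0.5211 -0.1302  0.1709] [ 0.5636 -0.1376  0.1695]
T [ 0.5377 -0.1656  0.3407] tool y angle -9.511069095621782
```

```bash
python3 - <<'E'
from h import *
np.set_printoptions(precision=4,suppress=True)
im,d=bot.read_camera("wrist"); g=cv2.cvtColor(im,cv2.COLOR_BGR2GRAY)
cv2.imwrite("pics/well.png",cv2.resize(im[25:145,205:325],None,fx=5,fy=5,interpolation=cv2.INTER_NEAREST))
for uv in [(234,42),(299,42),(298,127),(236,127)]: print(uv,atz("wrist",uv,.0625))
E
```

```text
(234, 42) [ 0.5262 -0.0498  0.0625]
(299, 42) [ 0.5689 -0.0569  0.0625]
(298, 127) [ 0.56   -0.1114  0.0625]
(236, 127) [ 0.5166 -0.1041  0.0625]
```

View pics/well.png

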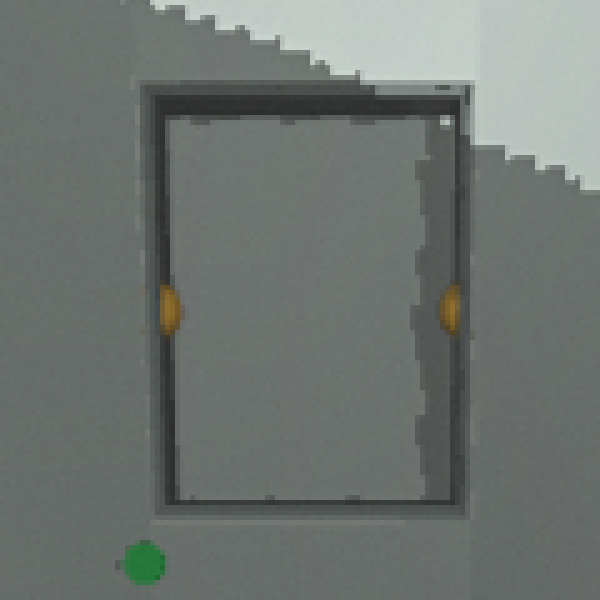

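The mouth's outer corners are (233,42), (299,42), (299,128) and (236,128), so its centre is about (0.5427, -0.0807) and its yaw -9.5°. The held block is at (0.5373, -0.1635), which leaves 82.7 mm along tool x and -8.4 mm along tool y.

```bash
python3 -m pendant '[[0.03,0.0277,-0.0028,0,0],[0.03,0.0275,-0.0028,0,0],[0.03,0.0275,-0.0028,0,0],[0.03,0,0,0.025,0],[0.03,0,0,0.025,0],[0.03,0,0,0.02,0],[0.03,0,0,0,0],[0.03,0,0,0,0],[0.03,0,0,0,0]]'
python3 -m pendant '[[0.03,0,0,0.005,0],[0.03,0,0,0.005,0],[0.03,0,0,0.003,0],[0.03,0,0,0.003,0],[0.03,0,0,0.002,0],[0.03,0,0,0,0],[0.03,0,0,0,0]]'
```

```text
t: 8.05
eef_pos: [0.5437, -0.0828, 0.2717]
tool_rot: [0.001, 0.763, 0.646, 0.0]
contact_force: [-0.4, -0.7, -2.5]
gripper_width: 0.496
grasp_force: 72.1
t: 8.63
eef_pos: [0.5432, -0.0823, 0.2526]
tool_rot: [-0.0, 0.763, 0.646, -0.0]
contact_force: [0.6, 1.2, -2.5]
gripper_width: 0.504
grasp_force: 72.2
```

```bash
python3 -m pendant '[[0.03,0,0,0.002,0],[0.03,0,0,0.002,0],[0.03,0,0,0.002,0],[0.03,0,0,0,0],[0.03,0,0,0,0]]'
python3 -m pendant '[[0.03,0,0,0.002,0],[0.03,0,0,0.002,0],[0.03,0,0,0.002,0],[0.03,0,0,0.002,0],[0.03,0,0,0,0],[0.03,0,0,0,0]]'
```

```text
t: 9.05
eef_pos: [0.5432, -0.0822, 0.2466]
tool_rot: [-0.0, 0.763, 0.646, -0.0]
contact_force: [-0.4, 0.3, -1.7]
gripper_width: 0.494
grasp_force: 72.3
t: 9.55
eef_pos: [0.5433, -0.0824, 0.2389]
tool_rot: [0.0, 0.763, 0.646, 0.0]
contact_force: [-1.5, 0.8, 1.4]
gripper_width: 0.497
grasp_force: 72.8
```

```bash
python3 -m pendant '[[0.03,0,0,0.001,0],[0.03,0,0,0.001,0],[0.03,0,0,0,0]]'
python3 -m pendant '[[0.03,0,0,0.001,0],[0.03,0,0,0,0]]'
```

```text
t: 9.8
eef_pos: [0.5434, -0.0827, 0.2388]
tool_rot: [-0.001, 0.763, 0.646, 0.001]
contact_force: [-8.9, 2.5, 25.6]
gripper_width: 0.498
grasp_force: 75.6
t: 9.97
eef_pos: [0.5434, -0.0829, 0.2388]
tool_rot: [-0.001, 0.763, 0.646, 0.001]
contact_force: [-12.9, 4.4, 38.2]
gripper_width: 0.493
grasp_force: 76.9
```

```bash
python3 -m pendant '[[0.03,0,0,-0.003,0],[0.065,0,0,0,0],[0.065,0,0,0,0],[0.065,0,0,0,0],[0.065,0,0,0,0],[0.07,0,0,-0.01,0],[0.085,0,0,-0.03,0],[0.085,0,0,-0.035,0],[0.085,-0.022,0,-0.03,0],[0.085,-0.022,0,0,0],[0.085,-0.022,0,0,0],[0.085,0,0,0,0]]'
python3 -m pendant '[[0.085,0,0,0,0],[0.085,0,0,0,0],[0.085,0,0,0,0]]'
cat > kn.py <<'E'
from h import *
import sys
np.set_printoptions(precision=4,suppress=True)
o=bot.get_obs(); T=np.array(o["eef_pos"]); Rt=rot()
im,d=bot.read_camera("wrist"); cv2.imwrite(f"pics/{sys.argv[1]}.png",im); P=cloud("wrist",d)
y=Rt[:,1]; print("T",T,"tool y angle",np.degrees(np.arctan2(y[1],y[0])),"q7",o["q"][6])
kn=(np.hypot(P[...,0]-.532,P[...,1]+.147)<.03)&(d>0)
top=kn&(P[...,2]>.107)&(P[...,2]<.12); r=cv2.minAreaRect(P[top][:,:2].astype(np.float32)*1000); print("knob top",top.sum(),r,np.median(P[top][:,2]))
print("to go",(Rt.T@(np.array([*r[0],0])/1000-T))[:2])
for n,z in dict(knob_grip=.1,tab_end=.0725).items():
    for r in bot.pinpoint(n,"wrist")[:2]: print(n,round(r["score"],2),np.round(r["at"]),atz("wrist",r["at"],z))
hsv=cv2.cvtColor(im,cv2.COLOR_BGR2HSV)
b=(hsv[...,1]>90)&(abs(hsv[...,0].astype(int)-113)<14)&(d>0)&(np.hypot(P[...,0]-.5427,P[...,1]+.0807)<.06)
h,e=np.histogram(P[b][:,2],np.arange(.06,.1,.002)); print("block z",[(round(a,3),int(c)) for a,c in zip(e,h)])
m=(abs(P[...,2]-.0625)<.003)&(d>0); print("deck",np.median(P[m][:,2]))
E
python3 kn.py w4
```

```text
t: 10.97
eef_pos: [0.531, -0.152, 0.3455]
tool_rot: [0.002, 0.765, 0.644, 0.0]
contact_force: [-0.9, -0.7, 0.6]
gripper_width: 0.993
grasp_force: 0.0
t: 11.22
eef_pos: [0.5326, -0.1462, 0.3435]
tool_rot: [-0.0, 0.763, 0.647, -0.0]
contact_force: [0.3, -0.6, 0.3]
gripper_width: 0.996
grasp_force: 0.0
T [ 0.5326 -0.1462  0.3435] tool y angle -9.41303236955693 q7 0.36153316548392056
knob top 2420 ((531.7750244140625, -147.1078338623047), (31.766416549682617, 31.56517219543457), 79.2733383178711) 0.11366854588713463
to go [-0.0012 -0.0004]
knob_grip 0.81 [279. 219.] [ 0.532  -0.1468  0.1   ]
tab_end 0.68 [243. 241.] [ 0.5005 -0.1683  0.0725]
block z [(np.float64(0.06), 2), (np.float64(0.062), 7), (np.float64(0.064), 0), (np.float64(0.066), 0), (np.float64(0.068), 49), (np.float64(0.07), 947), (np.float64(0.072), 1047), (np.float64(0.074), 448), (np.float64(0.076), 270), (np.float64(0.078), 53), (np.float64(0.08), 37), (np.float64(0.082), 52), (np.float64(0.084), 58), (np.float64(0.086), 1676), (np.float64(0.088), 2806), (np.float64(0.09), 95), (np.float64(0.092), 0), (np.float64(0.094), 0), (np.float64(0.096), 0), (np.float64(0.098), 0)]
deck 0.06251621211416665
```

View pics/w4.png

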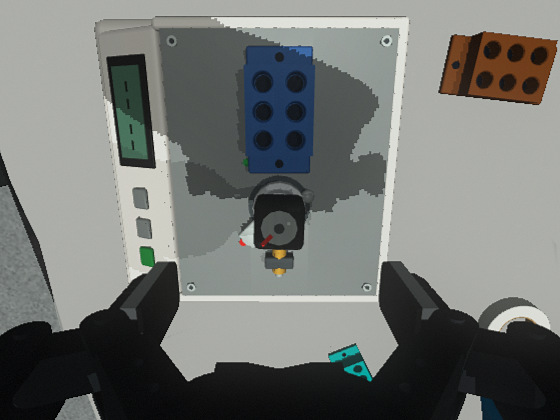

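The block at (280,108) reads about 3 mm proud: its top is at 0.0875 where 0.0845 is expected. I'll press it from above with the fingers closed before touching the knob.

```bash
python3 -m pendant '[[0.0,0.0221,-0.0003,0,0],[0.0,0.0221,-0.0003,0,0],[0.0,0.022,-0.0003,0,0],[0.0,0,0,0.02,0],[0.0,0,0,0.02,0],[0.0,0,0,0.02,0],[0.0,0,0,0.012,0],[0.0,0,0,0,0],[0.0,0,0,0,0],[0.0,0,0,0,0]]' 40
python3 -m pendant '[[0.0,0,0,0.003,0],[0.0,0,0,0.003,0],[0.0,0,0,0.002,0],[0.0,0,0,0,0],[0.0,0,0,0,0]]'
```

```text
t: 12.2
eef_pos: [0.5428, -0.0822, 0.2725]
tool_rot: [0.0, 0.763, 0.646, 0.0]
contact_force: [0.1, -0.2, 0.7]
gripper_width: 0.003
grasp_force: 0.0
t: 12.62
eef_pos: [0.5423, -0.0819, 0.2637]
tool_rot: [-0.0, 0.763, 0.646, -0.0]
contact_force: [1.0, -0.2, 0.2]
gripper_width: -0.002
grasp_force: 0.0
```

```bash
python3 -m pendant '[[0.0,0,0,0.002,0],[0.0,0,0,0.002,0],[0.0,0,0,0,0]]'
python3 -m pendant '[[0.0,0,0,0.001,0],[0.0,0,0,0.001,0],[0.0,0,0,0,0]]'
python3 -m pendant '[[0.0,0,0,0.001,0],[0.0,0,0,0,0]]'
```

```text
t: 12.87
eef_pos: [0.5424, -0.0823, 0.2597]
tool_rot: [0.0, 0.763, 0.646, -0.0]
contact_force: [0.4, -0.8, 0.6]
gripper_width: 0.0
grasp_force: 0.0
t: 13.12
eef_pos: [0.5424, -0.0815, 0.2576]
tool_rot: [-0.0, 0.763, 0.646, 0.0]
contact_force: [-0.1, 1.5, 2.2]
gripper_width: -0.002
grasp_force: 0.8
t: 13.28
eef_pos: [0.5425, -0.0817, 0.2575]
tool_rot: [-0.001, 0.763, 0.646, 0.001]
contact_force: [-4.1, 2.5, 11.4]
gripper_width: -0.002
grasp_force: 6.4
```

Contact comes right at the home height: TCP 0.2575, top at 0.0845. One firmer push to be sure, then back above the knob to look again.

```bash
python3 -m pendant '[[0.0,0,0,0.001,0],[0.0,0,0,0.0005,0],[0.0,0,0,0,0],[0.0,0,0,0,0]]'
python3 -m pendant '[[0.0,0,0,-0.015,0],[0.085,0,0,-0.035,0],[0.085,0,0,-0.035,0],[0.085,-0.0225,0,0,0],[0.085,-0.0225,0,0,0],[0.085,-0.0225,0,0,0],[0.085,0,0,0,0],[0.085,0,0,0,0],[0.085,0,0,0,0],[0.085,0,0,0,0]]' 100
python3 kn.py w5
```

```text
t: 13.62
eef_pos: [0.5425, -0.0819, 0.2574]
tool_rot: [-0.001, 0.763, 0.646, 0.001]
contact_force: [-9.2, 4.3, 28.2]
gripper_width: 0.003
grasp_force: 14.6
t: 14.45
eef_pos: [0.5315, -0.1473, 0.3398]
tool_rot: [-0.0, 0.763, 0.647, -0.0]
contact_force: [0.1, 0.0, -0.1]
gripper_width: 0.997
grasp_force: 0.0
T [ 0.5315 -0.1473  0.3398] tool y angle -9.401945818327837 q7 0.36971488879874903
knob top 2505 ((531.8677368164062, -146.81698608398438), (31.24782943725586, 31.64132308959961), 79.4041748046875) 0.11381043241030493
to go [0.0004 0.0005]
knob_grip 0.77 [278. 221.] [ 0.5304 -0.1479  0.1   ]
tab_end 0.81 [242. 243.] [ 0.4994 -0.1696  0.0725]
block z [(np.float64(0.06), 5), (np.float64(0.062), 13), (np.float64(0.064), 0), (np.float64(0.066), 371), (np.float64(0.068), 1764), (np.float64(0.07), 325), (np.float64(0.072), 369), (np.float64(0.074), 48), (np.float64(0.076), 43), (np.float64(0.078), 37), (np.float64(0.08), 48), (np.float64(0.082), 826), (np.float64(0.084), 3648), (np.float64(0.086), 132), (np.float64(0.088), 0), (np.float64(0.09), 0), (np.float64(0.092), 0), (np.float64(0.094), 0), (np.float64(0.096), 0), (np.float64(0.098), 0)]
deck 0.06261834409506349
```

The block is home now (top 0.085, ear 0.069). Gripping the knob.

```bash
python3 -m pendant '[[0.085,0,0,0,1.2],[0.085,0,0.0004,0.025,0],[0.085,0,0,0.025,0],[0.085,0,0,0.02,0],[0.085,0,0,0.01,0],[0.085,0,0,0,0],[0.085,0,0,0,0]]'
python3 -m pendant '[[0.02,0,0,0,0],[0.02,0,0,0,0],[0.02,0,0,0,0],[0.02,0,0,0,0],[0.02,0,0,0,0],[0.02,0,0,0,0],[0.02,0,0,0,0],[0.02,0,0,0,0]]' 100
```

```text
t: 15.18
eef_pos: [0.5317, -0.1486, 0.2604]
tool_rot: [-0.0, 0.77, 0.638, -0.0]
contact_force: [0.0, 0.4, 0.6]
gripper_width: 1.001
grasp_force: 0.0
t: 15.85
eef_pos: [0.5319, -0.1486, 0.2612]
tool_rot: [0.0, 0.77, 0.638, 0.001]
contact_force: [-2.2, 0.5, 7.4]
gripper_width: 0.356
grasp_force: 98.6
```

```bash
python3 -m pendant '[[0.02,0,0,0,4],[0.02,0,0,0,6],[0.02,0,0,0,6],[0.02,0,0,0,6],[0.02,0,0,0,6],[0.02,0,0,0,0]]'
python3 -c "
from h import *
o=bot.get_obs();print(o['q'][6],o['torque'],o['contact_force'],o['eef_pos'])"
```

```text
t: 16.35
eef_pos: [0.5316, -0.1485, 0.2611]
tool_rot: [-0.001, 0.903, 0.43, 0.0]
contact_force: [-4.4, 2.0, 11.3]
gripper_width: 0.353
grasp_force: 99.9
0.05387264447140293 [ 0.48410245  0.80676259 -0.04582614] [-4.40842352  2.04098153 11.3070931 ] [ 0.53157775 -0.14847615  0.26114162]
```

```bash
python3 -m pendant '[[0.02,0,0,0,6],[0.02,0,0,0,6],[0.02,0,0,0,6],[0.02,0,0,0,6],[0.02,0,0,0,6],[0.02,0,0,0,6],[0.02,0,0,0,6],[0.02,0,0,0,6],[0.02,0,0,0,0]]'
python3 -c "
from h import *
o=bot.get_obs();print(o['q'][6],o['torque'],o['contact_force'],o['eef_pos'])"
python3 -m pendant '[[0.02,0,0,0,5],[0.02,0,0,0,5],[0.02,0,0,0,5],[0.02,0,0,0,5],[0.02,0,0,0,5],[0.02,0,0,0,5],[0.02,0,0,0,5],[0.02,0,0,0,5],[0.02,0,0,0,0]]'
python3 -c "
from h import *
o=bot.get_obs();print(o['q'][6],o['torque'],o['contact_force'],o['eef_pos'])"
```

```text
t: 17.1
eef_pos: [0.5313, -0.1479, 0.2611]
tool_rot: [-0.002, 1.0, 0.026, -0.001]
contact_force: [-5.5, 6.0, 15.1]
gripper_width: 0.362
grasp_force: 100.6
-0.6088064370435035 [ 1.1753809   1.25045686 -0.02073065] [-5.46028618  5.97335522 15.10194972] [ 0.53128906 -0.14790217  0.26110324]
t: 17.85
eef_pos: [0.5315, -0.1472, 0.2611]
tool_rot: [-0.002, 0.949, -0.316, -0.001]
contact_force: [-7.0, 9.5, 16.0]
gripper_width: 0.355
grasp_force: 100.9
-1.178775565523296 [ 1.76836038  1.23185013 -0.1711405 ] [-7.02438889  9.51708435 16.02256826] [ 0.53151636 -0.14723874  0.26111557]
```

```bash
python3 -m pendant '[[0.02,0,0,0,5],[0.02,0,0,0,5],[0.02,0,0,0,0],[0.02,0,0,0,0]]'
python3 -c "
from h import *
o=bot.get_obs();print(o['q'][6],o['torque'],o['contact_force'],o['eef_pos'])"
python3 -m pendant '[[0.02,0,0,0,5],[0.02,0,0,0,0],[0.02,0,0,0,0]]'
python3 -c "
from h import *
o=bot.get_obs();print(o['q'][6],o['torque'],o['contact_force'],o['eef_pos'])"
```

```text
t: 18.18
eef_pos: [0.5315, -0.1472, 0.2611]
tool_rot: [-0.002, 0.918, -0.396, -0.001]
contact_force: [-5.8, 10.1, 15.9]
gripper_width: 0.356
grasp_force: 100.7
-1.3225055116105762 [ 1.83594741  1.15000939 -0.42364001] [-5.79154179 10.11432032 15.90182488] [ 0.53153664 -0.1471775   0.26111923]
t: 18.43
eef_pos: [0.5317, -0.1472, 0.2611]
tool_rot: [-0.002, 0.9, -0.436, -0.001]
contact_force: [-5.1, 9.4, 15.6]
gripper_width: 0.356
grasp_force: 100.6
-1.3960163820458242 [ 1.79472241  1.13801653 -0.01602993] [-5.10000904  9.44562814 15.55531183] [ 0.53165085 -0.14717247  0.26112653]
```

```bash
python3 -m pendant '[[0.02,0,0,0,5],[0.02,0,0,0,0],[0.02,0,0,0,0]]'
python3 -c "
from h import *
o=bot.get_obs();print(o['q'][6],o['torque'],o['contact_force'],o['eef_pos'])"
python3 -m pendant '[[0.02,0,0,0,5],[0.02,0,0,0,0],[0.02,0,0,0,0]]'
python3 -c "
from h import *
o=bot.get_obs();print(o['q'][6],o['torque'],o['contact_force'],o['eef_pos'])"
```

```text
t: 18.68
eef_pos: [0.5317, -0.1471, 0.2611]
tool_rot: [-0.002, 0.88, -0.474, -0.001]
contact_force: [-4.7, 9.0, 15.6]
gripper_width: 0.357
grasp_force: 100.6
-1.4704375551113766 [ 1.8092576   1.04214083 -0.03614989] [-4.70361228  9.02860822 15.61159413] [ 0.53172337 -0.14712453  0.26112389]
t: 18.93
eef_pos: [0.5318, -0.1471, 0.2611]
tool_rot: [-0.002, 0.859, -0.512, -0.002]
contact_force: [-5.0, 9.3, 14.7]
gripper_width: 0.354
grasp_force: 100.6
-1.5454391322282233 [ 1.84774748  0.9761504  -0.05408769] [-5.04928872  9.29428957 14.73215648] [ 0.53180795 -0.14707099  0.2611429 ]
```

```bash
python3 -m pendant '[[0.07,0,0,0,0],[0.07,0,0,0,0],[0.07,0,0,0,0],[0.07,0,0,0,0],[0.07,0,0,-0.02,0],[0.07,0,0,-0.035,0],[0.07,0,0,-0.035,0],[0.07,0,0,-0.02,0],[0.07,0,0,0,0],[0.07,0,0,0,0],[0.07,0,0,0,0],[0.07,0,0,0,0]]'
python3 kn.py w6
```

```text
t: 19.93
eef_pos: [0.5313, -0.1482, 0.3689]
tool_rot: [0.0, 0.859, -0.513, -0.001]
contact_force: [0.2, -0.7, -0.1]
gripper_width: 0.824
grasp_force: 0.0
T [ 0.5313 -0.1482  0.3689] tool y angle -151.70010051850576 q7 -1.6681624343275332
knob top 1961 ((531.9957885742188, -148.6609649658203), (32.02132034301758, 31.120044708251953), 28.615083694458008) 0.11365303913710957
to go [ 0.0013 -0.0009]
knob_grip 0.76 [274. 207.] [ 0.5331 -0.1482  0.1   ]
tab_end 0.6 [245. 231.] [ 0.5417 -0.1116  0.0725]
block z [(np.float64(0.06), 3), (np.float64(0.062), 16), (np.float64(0.064), 4), (np.float64(0.066), 142), (np.float64(0.068), 489), (np.float64(0.07), 146), (np.float64(0.072), 182), (np.float64(0.074), 152), (np.float64(0.076), 130), (np.float64(0.078), 158), (np.float64(0.08), 152), (np.float64(0.082), 619), (np.float64(0.084), 1763), (np.float64(0.086), 25), (np.float64(0.088), 0), (np.float64(0.09), 0), (np.float64(0.092), 0), (np.float64(0.094), 0), (np.float64(0.096), 0), (np.float64(0.098), 0)]
deck 0.062478580110659945
```

View pics/w6.png

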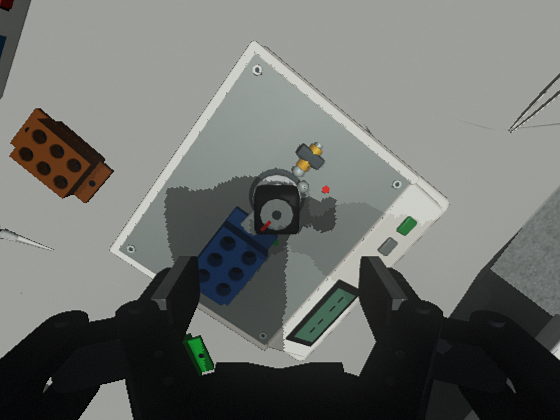

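The last view shows the knob (277,205) turned 141° and staying there after release. Its tab (245,231) lies over the near ear, and the block is still home.

```bash
python3 -c "
from station import bot
print(bot.hand_in())"
```

```text
the job is handed in; nothing more can be done
None
```

I pressed the blue tube block fully home in the well and turned the clamp knob about 141° clockwise past its click. In the last wrist view the tab stands over the near ear and the gripper is clear. I handed the job in at about 20 s of the 69 s allowed.

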